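# Lock the lid of a screw canister and hold it up level

## Robot

A 6-joint arm with a two-finger parallel gripper is mounted at the origin on the work surface. World frame = base frame: x ahead of the robot, y to its left, z up, the work surface at z = 0. Lengths are in m, angles in degrees, forces in N, time in s.
With the tool pointing down it reaches from about 0.4 to 0.825 m from the base axis. Payload 7 kg.
Tool frame: the origin (TCP) lies at the very end of the fingers, on their centre line; the grasp point (between the pads) lies r.pinch_z behind it (r.pinch_z is the distance from the TCP to the grasp point, in m); z points along the fingers, y is the direction in which the jaws open and shut (so a half turn about z gives the same grasp; the last joint's range is limited). The gripper opens to 88 mm and grips with 3 to 60 N. Pads are 19 mm wide; open, the fingers measure 130 mm over their backs; the gripper's body (78 mm by 193 mm) begins 47 mm behind the grasp point.
Start: joints at [89.043, 20.546, 0.682, 0, -70.136, -16.507], TCP at [0.203, 0.644, 0.227] pointing down, gripper open.
Joint ranges: [-176.03, 176.03], [-82.01, 121.73], [-58.28, 71.71], [-173.87, 95.51], [-174.79, -0.11], [-173.66, 173.66]. Speed limits (degrees/s): [136.94, 136.94, 172.46, 180, 180, 180].

## Interface

Orientations are given as [roll, pitch, yaw] about the fixed x, y, z axes, in that order (R = Rz(yaw) Ry(pitch) Rx(roll)).
In Python, from plant import r gives the robot as it stands. The module is installed in compiled form; this text tells all that it offers.
- The arm moves only by the tool servo_tool, never from a script. Its argument "steps" is a list of rows, each a list of 5 numbers: the finger opening in cm, from 0 to 8.76, then the shift along the tool's x, y, z in cm, then the turn about the tool's z in degrees. In form: [[fingers, x, y, z, spin], ...]. A call has 1 to 8 rows; each row shifts and turns the commanded pose from where the row before left it, along the tool's axes as they then stand; what a row does not reach is not made up. A row lasts 1/8 s, in which the tool goes at most 62.5 mm and 10.7 degrees, less where a joint would pass 70% of its speed; a pose out of reach is approached as far as the arm can. A call with a gripper value outside its range is refused whole. The fingers move at their own pace and stop on an object; "squeeze" is the grip in N (left out, the last holds). Time passes only in rows, so rows that do not move let the fingers close. It gives the time, the measured TCP pose, the force and the opening at its end, in the units of the state.
- r.get_state(): the state, without advancing time (a new reading comes with each control period).
- r.capture(name): name is "side" or "top" or "wrist"; returns the picture (420x560x3 uint8, red, green, blue); there is no depth.
- r.calibration(name): a dict with "K" (3x3 intrinsics, pixels), "rvec" (rotation vector, rad) and "tvec" (3), from world to camera coordinates, as OpenCV has them; the wrist camera has in their place "tool_from_camera" (4x4, takes a point from camera to tool coordinates, whose origin is the TCP and whose axes are the flange's). Camera axes: x right, y down, z forward; pixel columns grow to the right and rows downward; lengths in m; the calibration is good to about 2 mm. A picture is of the moment at which its call begins: read the wrist's pose just before it. calibration takes no time and is no camera call.
- r.close_job(): hands the job in, once; it reports no verdict.
The state is a dict: "time_s": time; "joints": joint angles; "qd": joint speeds; "joint_torque": joint torques, N m; "tcp_pos": TCP position; "eef_rot": TCP orientation; "contact_force": force on the tool from outside, world axes, zero at the start; "moment": the same for the moment, N m; "gripper_width": finger opening in m.
Only numpy, scipy, OpenCV 4.12 (cv2) and the standard library are available. Lean on these libraries where they do the work, as an engineer would, in place of code of your own. Each camera call takes 0.05 s, during which the arm holds its last target.

## Task

On the workshop bench, turn the orange ring on the lid of the screw canister clockwise by its lever until it is fully locked, with the lever over the green mark, while the canister still stands in its yellow cradle. Then take the canister by its black carrying handle, lift it out at least 10 cm above the bench and finish while still holding it there, level and steady, with nothing but the gripper carrying it. Do not disturb the blue-ringed canister or the other things on the bench.

Things in the scene. Friction and masses are not known exactly. Their poses are not given: they have to be found in the camera images.
- canister: Screw canister: grey square tub 88 x 88 mm, 66 tall, 102 mm square rim on it (z 66-72 mm), then the round orange lock ring (80 mm diameter, z 72-86) and a black arched handle; 148 mm tall, 0.35 to 0.7 kg. Origin: centre of its underside; z up, the ring's axis; x along the handle bar. It stands loose in the yellow cradle, 3 mm play all round, axes along the cradle's.
- lock_ring (a joint): Angle of the orange ring, rad, growing clockwise seen from above. 0 = open: lever over the red mark, 145 degrees anticlockwise from the canister's +x. 1.2 = locked: over the green mark, 76 degrees anticlockwise from +x; stop at 1.24. Starts at 0 to 0.4; friction 0.06 N m (about 1 N at the post); stays where left; captive.
- lever_post (a point): Centre of the top end of the upright orange round post at the end of the ring's lever; it turns with the ring. Post 12 mm diameter, 70 mm from the ring's axis, its top 120 mm above the canister's underside and 34 mm above the lever arm, which runs from the post to the ring (10 mm wide, 8 mm high).
- lock_mark (a point): Centre of the green mark (8 x 18 mm) on the canister's rim, over which the lever stands when locked; 46 mm from the ring's axis.
- carry_handle (a point): Centre of the black handle's bar, on the canister's axis, 138 mm above its underside. Bar 66 mm long (canister x), 14 mm wide (canister y), 20 mm high, on two legs 12 mm thick, 24 mm either side of the middle. Axes as the canister's.
- cradle: Yellow square cradle, fixed to the bench, 106 mm outside, 94 mm inside, walls 26 mm high, floor 6 mm thick. Origin: centre of its underside, on the bench.
- blue_canister: A second canister of the same shape, with a blue ring already locked (not to be touched), standing in a dark steel cradle. Origin: centre of its underside.
- screw_tray: Low green open tray with screws, fixed, 100 x 70 x 28 mm. Origin: centre of its underside.
- jar: Amber glass jar with yellow cap, 70 mm diameter, 95 mm tall. Origin: centre of its underside.
- screwdriver: Screwdriver with a green handle, lying on the bench. Leave alone.
- wrench: Steel wrench, lying on the bench. Leave alone.
- kindling: Split stick of firewood, 200 x 50 x 32 mm, lying on the bench. Origin: centre of its underside.
- tape_roll: Grey roll of tape lying flat, 90 mm diameter, 25 mm high. Origin: centre of its underside.
Mind the look-alikes: they are no part of the job. Of the things that look like the cradle, the larger one is meant. What is shaped like the tape_roll but turquoise is not meant.

How it is judged (in metres and radians):
On the way, in this order (a step that is already met when the one before it is completed fails the run):
1. the ring is locked while the canister stands in its cradle (value of joint lock_ring above 1.1 rad and height (world z) of canister below 0.02 m), for 0.2 s.
2. the canister is held up level in the gripper (height (world z) of canister above 0.09 m and angle between canister's own z axis and vertical below 0.14 rad and contact force between the fingers and canister above 2 N), for 0.3 s.
At the end, for the whole second after the job is handed in: The canister's underside is at least 90 mm above the bench, within 8 degrees of level and still (under 30 mm/s and 0.2 rad/s), gripped by the fingers (over 2 N) and touching neither its cradle nor any bystander; the ring is locked (above 1.1 rad) (all of step 2 and value of joint lock_ring above 1.1 rad and linear speed of canister below 0.03 m/s and angular speed of canister below 0.2 rad/s and contact force between canister and cradle below 0.2 N and contact force between canister and blue_canister below 0.2 N and contact force between canister and screw_tray below 0.2 N and contact force between canister and jar below 0.2 N and contact force between canister and screwdriver below 0.2 N and contact force between canister and wrench below 0.2 N and contact force between canister and kindling below 0.2 N and contact force between canister and tape_roll below 0.2 N); the arm keeps its last pose, push and grip.
It fails at once if the canister is lifted out before its ring is locked (height (world z) of canister above 0.035 m and value of joint lock_ring below 1.1 rad).
It fails at once if the canister is tipped over 30 degrees (angle between canister's own z axis and vertical above 0.52 rad).
It fails at once if a bystander is moved by more than 25 mm (distance of any of blue_canister, jar, screwdriver, wrench, kindling, tape_roll from where it was at the start of the episode above 0.025 m).
It also fails if it takes over 48 s, if anything falls off the work surface, if the arm or the gripper's body presses on something with over 40 N, if the wrist force passes 120 N, or if a joint passes its speed limit or range.

## Working session

There is one attempt and no reset: what is moved stays moved. The work goes in short steps, Python scripts to look and compute and a tool call to move; the robot and the scene stay as the last step left them, time stands still between calls to the robot, and variables do not carry over. Pictures are saved under pics/ and viewed, and the job is handed in when it is done.

Besides the shell and the picture viewer there is one more tool, called after "Call:" as name(argument=value, ...), one argument or row to a line, values as JSON. servo_tool: Moves the arm, as the interface text tells. Its arguments: {"type":"object","properties":{"steps":{"type":"array","items":{"type":"array","items":{"type":"number"}}},"squeeze":{"type":"number"}},"required":["steps"]}

```bash
mkdir -p pics
python3 - <<'E'
from plant import r
import cv2
print(r.get_state()); print(r.pinch_z)
for n in ("side","top","wrist"):
    c=r.calibration(n); print(n,c)
    cv2.imwrite(f"pics/{n}0.png",cv2.cvtColor(r.capture(n),cv2.COLOR_RGB2BGR))
E
```

```text
{'time_s': 0.0, 'joints': array([ 8.90436356e+01,  2.05903427e+01,  6.33202593e-01, -1.94440597e-02,
       -7.01354830e+01, -1.65080629e+01]), 'qd': array([ 0.00244465,  0.0555179 , -0.01950226, -0.04816794, -0.07212613,
       -0.13489486]), 'joint_torque': array([ 1.92509484e-03, -5.82718456e+01,  2.93036610e+01,  6.99671879e+00,
        6.81074336e-03, -1.57251966e-04]), 'tcp_pos': array([0.20244665, 0.64341027, 0.2256328 ]), 'eef_rot': array([ 1.79906001e+02, -8.79610923e-03, -1.74710418e+01]), 'contact_force': array([ 0.00303914,  0.39489443, -0.68986247]), 'moment': array([ 0.01580588,  0.00325548, -0.00871201]), 'gripper_width': 0.08794648910722089}
0.0188
side {'K': array([[546.81278527,   0.        , 288.95657677],
       [  0.        , 546.81278527, 211.9324512 ],
       [  0.        ,   0.        ,   1.        ]]), 'rvec': array([ 2.24034704, -0.30526488,  0.12033483]), 'tvec': array([-0.52608304,  0.18908588,  1.36641311])}
top {'K': array([[456.67988389,   0.        , 278.17828369],
       [  0.        , 456.67988389, 204.029407  ],
       [  0.        ,   0.        ,   1.        ]]), 'rvec': array([ 2.19846071, -2.16900841,  0.09677929]), 'tvec': array([1.11478517e-03, 5.47114213e-01, 1.36461057e+00])}
wrist {'K': array([[367.67760657,   0.        , 283.28643692],
       [  0.        , 367.67760657, 213.63190058],
       [  0.        ,   0.        ,   1.        ]]), 'tool_from_camera': array([[ 2.80995705e-04, -9.55346105e-01, -2.95488987e-01,
         8.08296475e-02],
       [ 9.99999942e-01,  3.24762035e-04, -9.90373857e-05,
        -6.14920055e-05],
       [ 1.90578585e-04, -2.95488942e-01,  9.55346141e-01,
        -1.58701137e-01],
       [ 0.00000000e+00,  0.00000000e+00,  0.00000000e+00,
         1.00000000e+00]])}
```

View pics/side0.png

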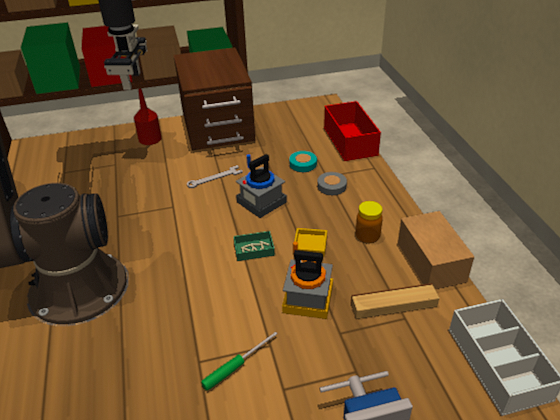

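View pics/top0.png

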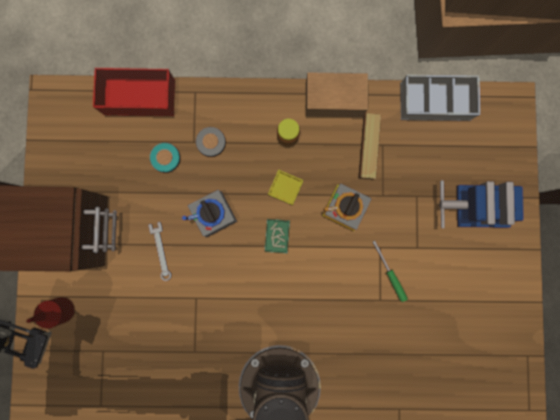

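View pics/wrist0.png

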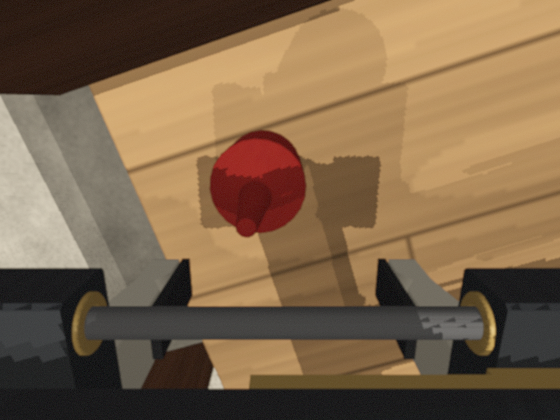

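The target is the orange-ringed canister in the larger yellow cradle, at top (347,206) and side (308,280). The small yellow box at top (285,187) is the cradle look-alike, and the blue-ringed canister at top (210,213) is not to be touched. I'll confirm with an enlarged crop.

Run:
```python
import cv2,numpy as np
t=cv2.imread("pics/top0.png")[165:245,305:390]; s=cv2.imread("pics/side0.png")[222:322,270:345]
a=cv2.resize(t,None,fx=5,fy=5,interpolation=cv2.INTER_CUBIC);b=cv2.resize(s,None,fx=4,fy=4,interpolation=cv2.INTER_CUBIC)
o=np.zeros((400,740,3),np.uint8);o[:400,:425]=a;o[:400,430:730]=b
cv2.imwrite("pics/crop0.png",o)
```

```text
(no output)
```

View pics/crop0.png

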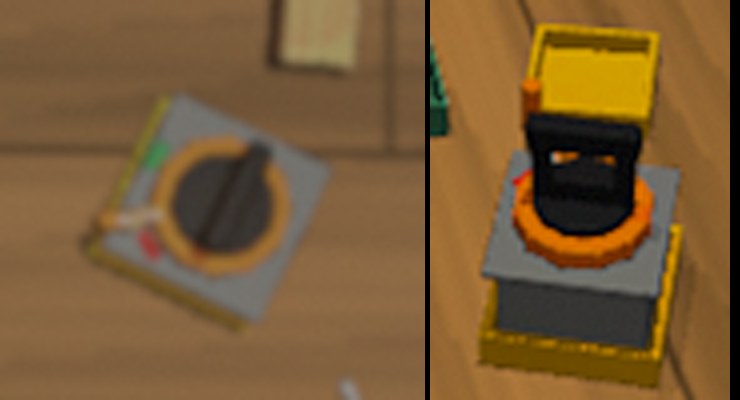

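Confirmed: orange ring, yellow cradle. In top pixels: ring centre about (349.6,206), lever post (326,208.6), green mark (336,196), red mark (335,214). Next I'll measure it.

```bash
cat > h.py <<'E'
import numpy as np,cv2
from plant import r
from scipy.spatial.transform import Rotation as R
def cam(n,st=None):
    c=r.calibration(n)
    if n=="wrist":
        T=np.array(c["tool_from_camera"]); Rt=R.from_euler("xyz",st["eef_rot"],degrees=True).as_matrix()
        return c["K"],Rt@T[:3,:3],Rt@T[:3,3]+st["tcp_pos"]
    M=cv2.Rodrigues(c["rvec"])[0]; return c["K"],M.T,-M.T@c["tvec"]
def ray(C,px,z):
    K,A,o=C; d=A@np.linalg.inv(K)@np.array([px[0],px[1],1.]); return o+d*(z-o[2])/d[2]
def proj(C,p):
    K,A,o=C; q=K@(A.T@(np.asarray(p)-o)); return q[:2]/q[2]
E
python3 - <<'E'
from h import *
np.set_printoptions(precision=4,suppress=True)
C=cam("top"); S=cam("side")
im=cv2.imread("pics/top0.png")
print("grn",g:=ray(C,(336,196.4),.078)); print("red",rd:=ray(C,(335.2,214),.078)); print("ring",c:=ray(C,(349.6,206),.092)); print("post",p:=ray(C,(326,208.6),.126))
# rim corners crop
cr=[ray(C,(305+a/5,165+b/5),.078) for a,b in((180,92),(330,165),(247,322),(100,250))]
print(np.array(cr),np.mean(cr,0))
for v in(g,rd,p): d=v-c; print(np.degrees(np.arctan2(d[1],d[0])),np.hypot(d[0],d[1]))
print("side bar", ray(S,(270+155/4,222+122/4),.144), ray(S,(270+100/4,222+85/4),.126))
E
```

```text
grn [ 0.5672 -0.1597  0.078 ]
red [ 0.5157 -0.1575  0.078 ]
ring [ 0.5385 -0.1972  0.092 ]
post [ 0.5276 -0.1252  0.126 ]
[[ 0.6057 -0.1742  0.078 ]
 [ 0.5639 -0.2621  0.078 ]
 [ 0.4716 -0.2135  0.078 ]
 [ 0.5124 -0.1278  0.078 ]] [ 0.5384 -0.1944  0.078 ]
52.58018211497753 0.04719960090053744
119.92942710761518 0.045771461056271584
98.63294950530603 0.07276797791210242
side bar [ 0.545  -0.1825  0.144 ] [ 0.5283 -0.1251  0.126 ]
```

Call:
servo_tool(
  steps=[
    [8.7,3.7,2.7,0,0],
    [8.7,3.7,2.7,0,0],
    [8.7,3.7,2.7,0,0],
    [8.7,3.7,2.7,0,0],
    [8.7,3.7,2.7,0,0],
    [8.7,3.7,2.7,0,0],
    [8.7,3.7,2.7,0,0],
    [8.7,3.7,2.7,0,0],
  ],
)

```text
time_s: 1.15
tcp_pos: [0.4207, 0.3476, 0.2265]
eef_rot: [180.0, 0.0, -17.5]
contact_force: [0.8, -0.3, -0.2]
gripper_width: 0.0868
```

Call:
servo_tool(
  steps=[
    [8.7,2,4,0,0],
    [8.7,2,4,0,0],
    [8.7,2,4,0,0],
    [8.7,2,4,0,0],
    [8.7,2,4,0,0],
    [8.7,2,4,0,0],
    [8.7,2,4,0,0],
    [8.7,2,4,0,0],
  ],
)

```text
time_s: 2.15
tcp_pos: [0.4766, -0.0057, 0.2266]
eef_rot: [-180.0, -0.0, -17.5]
contact_force: [0.8, 0.9, 0.6]
gripper_width: 0.0873
```

Call:
servo_tool(
  steps=[
    [2.4,1.9,4,0,0],
    [2.4,1.9,4,0,0],
    [2.4,1.9,4,0,0],
    [2.4,1.9,4,0,0],
    [2.4,0,0,0,0],
    [2.4,0,0,0,0],
  ],
)

```text
time_s: 2.9
tcp_pos: [0.5009, -0.1797, 0.2262]
eef_rot: [-180.0, 0.0, -17.5]
contact_force: [0.3, 0.0, -0.3]
gripper_width: 0.0327
```

Run:
```python
from h import *
import pickle
s=r.get_state(); im=r.capture("wrist"); pickle.dump(s,open("s1.pkl","wb"))
print(s["joints"],s["tcp_pos"],s["eef_rot"],s["gripper_width"])
cv2.imwrite("pics/wrist1.png",im[:,:,::-1])
```

```text
[ 1.37485789e+00  7.10949384e+00 -1.72817767e+01 -1.57212498e-02
 -6.56433917e+01  7.11131375e+01] [ 0.50088602 -0.17973923  0.22623483] [-1.79997673e+02  3.74315426e-02 -1.75184919e+01] 0.032745079448432704
```

View pics/wrist1.png

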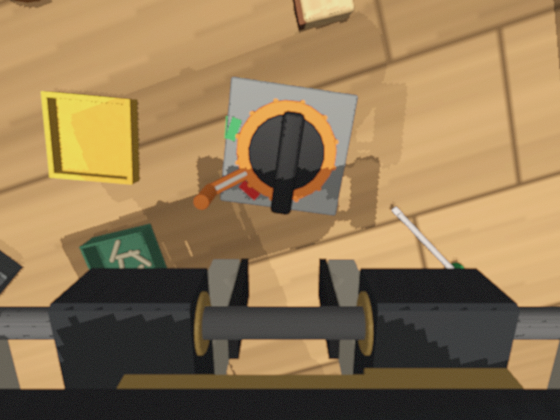

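The wrist view shows the canister clearly: ring centre about (287,150), post top (203,201), green mark (234,129), red mark (250,190), rim corners (232,78), (357,95) and (336,216).

Run:
```python
from h import *
import pickle
np.set_printoptions(precision=4,suppress=True)
s=pickle.load(open("s1.pkl","rb")); C=cam("wrist",s)
im=cv2.imread("pics/wrist1.png"); hsv=cv2.cvtColor(im,cv2.COLOR_BGR2HSV)
sub=np.zeros(im.shape[:2],np.uint8); sub[70:220,190:365]=255
org=cv2.inRange(hsv,(5,180,100),(18,255,255))&sub; 
ring=org.copy(); ring[:,:236]=0; ring[180:,:]=0
pts=cv2.findNonZero(ring); (cx,cy),rad=cv2.minEnclosingCircle(pts); print("ring px",cx,cy,rad)
grn=cv2.inRange(hsv,(45,120,80),(80,255,255))&sub; grn[:, :222]=0
red=(cv2.inRange(hsv,(0,180,80),(4,255,255))|cv2.inRange(hsv,(175,150,80),(180,255,255)))&sub
def cen(m): M=cv2.moments(m,True); return (M['m10']/M['m00'],M['m01']/M['m00'],M['m00'])
gp=cen(grn); rp=cen(red); print(gp,rp)
c=ray(C,(cx,cy),.092); print("ring",c, "rad",np.linalg.norm(ray(C,(cx+rad,cy),.092)-c))
g=ray(C,gp,.078); rd=ray(C,rp,.078); p=ray(C,(202.5,201.5),.126)
k=np.array([ray(C,q,.078) for q in((232,78),(357,95),(336,216))]); print("corners",k, (k[0]+k[2])/2, np.linalg.norm(k[1]-k[0]),np.linalg.norm(k[1]-k[2]))
a=k[0]-k[1];print("yaws",np.degrees(np.arctan2(a[1],a[0]))-90,)
a=k[1]-k[2];print(np.degrees(np.arctan2(a[1],a[0])))
for n,v in(("g",g),("r",rd),("post",p)): d=v-c; print(n,v,np.degrees(np.arctan2(d[1],d[0])),np.hypot(d[0],d[1]))
b0=ray(C,(292,114),.154);b1=ray(C,(282,211),.154);print("bar",b0,b1,(b0+b1)/2,np.linalg.norm(b0-b1),np.degrees(np.arctan2(*(b0-b1)[[1,0]])))
o=cv2.resize(im[60:230,180:370],None,fx=4,fy=3.5);
v=im.copy(); v[ring>0]=(255,0,255);v[red>0]=(255,255,0); v=cv2.resize(v[60:230,180:370],None,fx=4,fy=3.5,interpolation=cv2.INTER_NEAREST)
cv2.imwrite("pics/c1.png",cv2.resize(im[60:230,180:370],None,fx=3.5,fy=3.5,interpolation=cv2.INTER_CUBIC));cv2.imwrite("pics/c2.png",v)
```

```text
ring px 284.477783203125 160.26429748535156 50.12288284301758
(232.59354838709677, 128.76774193548388, 155.0) (248.94656488549617, 189.8854961832061, 131.0)
ring [ 0.5337 -0.191   0.092 ] rad 0.040000068681903596
corners [[ 0.6057 -0.1705  0.078 ]
 [ 0.5639 -0.2609  0.078 ]
 [ 0.4714 -0.2187  0.078 ]] [ 0.5385 -0.1946  0.078 ] 0.09958403814088247 0.10159085379136916
yaws -24.822475282878884
-24.513435876174544
g [ 0.5689 -0.1577  0.078 ] 43.41557236397989 0.04839644541210792
r [ 0.5165 -0.1537  0.078 ] 114.7940422999877 0.04106310812466125
post [ 0.5281 -0.1264  0.126 ] 94.9779332395287 0.06482157139667151
bar [ 0.5686 -0.2065  0.154 ] [ 0.5118 -0.1822  0.154 ] [ 0.5402 -0.1944  0.154 ] 0.06175983020523648 -23.197275380170197
```

View pics/c1.png

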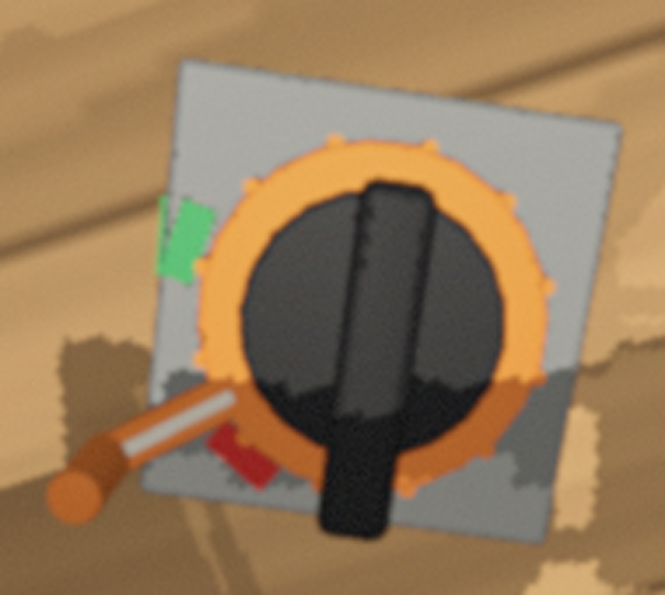

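Call:
servo_tool(
  steps=[
    [3,0.5,-2.95,0,0],
    [3,0.5,-2.95,0,0],
    [3,0,0,0,10.6],
    [3,0,0,0,10.6],
    [3,0,0,0,10.6],
    [3,0,0,0,10.6],
    [3,0,0,0,10.5],
    [3,0,0,0,10.5],
  ],
)

```text
time_s: 3.95
tcp_pos: [0.5284, -0.1251, 0.2268]
eef_rot: [-180.0, 0.0, -81.1]
contact_force: [0.1, 0.1, -0.4]
gripper_width: 0.0302
```

Call:
servo_tool(
  steps=[
    [3,0,0,2.5,0],
    [3,0,0,2.5,0],
    [3,0,0,0,0],
    [3,0,0,0,0],
  ],
)

```text
time_s: 4.45
tcp_pos: [0.529, -0.1259, 0.1777]
eef_rot: [-179.9, -0.0, -80.8]
contact_force: [-0.5, 0.5, 0.2]
gripper_width: 0.0301
```

Run:
```python
from h import *
s=r.get_state(); im=r.capture("wrist"); t=r.capture("side")
print(s["tcp_pos"],s["eef_rot"],s["gripper_width"])
o=np.zeros((420,800,3),np.uint8); o[:,:560]=im[:,:,::-1]; o[:400,565:800]=cv2.resize(t[200:320,265:335,::-1],(235,400),interpolation=cv2.INTER_CUBIC)
cv2.imwrite("pics/w2.png",o)
```

```text
[ 0.52904143 -0.12587612  0.17767112] [-1.79935366e+02 -2.71449872e-02 -8.07869132e+01] 0.030116922078893688
```

View pics/w2.png

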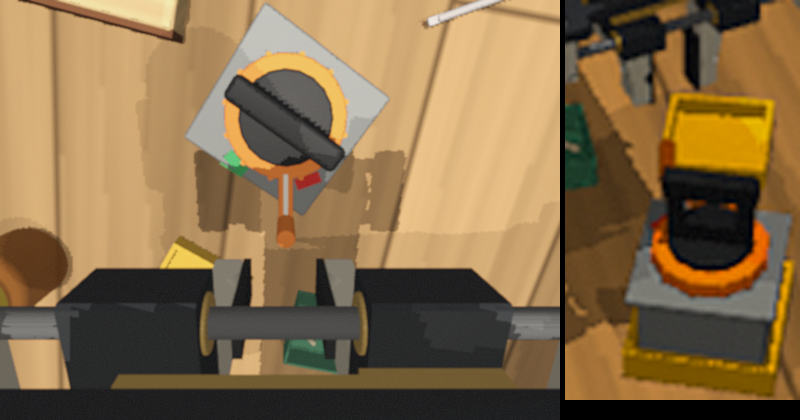

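The post top at (286,238) is centred between the fingers at columns 250–325. I'll check the radial position by ray cast.

Run:
```python
from h import *
s=r.get_state(); print(ray(cam("wrist",s),(286,239),.126), s["tcp_pos"])
```

```text
[ 0.52807288 -0.12530288  0.126     ] [ 0.52921334 -0.12611566  0.17789158]
```

Call:
servo_tool(
  steps=[
    [3,0,0,2.5,0],
    [3,0,0,2.5,0],
    [3,0,0,1.7,0],
    [3,0,0,1.0,0],
    [3,0,0,0,0],
    [3,0,0,0,0],
  ],
)

```text
time_s: 5.3
tcp_pos: [0.5291, -0.1264, 0.1005]
eef_rot: [-179.9, -0.0, -80.9]
contact_force: [-0.9, -0.7, 0.0]
gripper_width: 0.03
```

Call:
servo_tool(
  steps=[
    [1,0,0,0,0],
    [1,0,0,0,0],
    [1,0,0,0,0],
    [1,0,0,0,0],
    [1,0,0,0,0],
  ],
  squeeze=4,
)

```text
time_s: 5.92
tcp_pos: [0.5286, -0.1264, 0.0998]
eef_rot: [-180.0, -0.0, -80.9]
contact_force: [-1.2, 1.9, 3.6]
gripper_width: 0.0116
```

Call:
servo_tool(
  steps=[
    [1,0.03,-0.61,0,5],
    [1,0.03,-0.61,0,5],
    [1,0.03,-0.61,0,5],
    [1,0.03,-0.61,0,5],
    [1,0.03,-0.61,0,5],
    [1,0.03,-0.61,0,5],
    [1,0.03,-0.61,0,5],
    [1,0,0,0,0],
  ],
)

```text
time_s: 6.92
tcp_pos: [0.5706, -0.1331, 0.0997]
eef_rot: [-180.0, -0.0, -115.8]
contact_force: [-0.5, -0.9, 3.1]
gripper_width: 0.0118
```

Run:
```python
from h import *
s=r.get_state(); d=s["tcp_pos"]-np.array([.539,-.1945,0]); print(np.degrees(np.arctan2(d[1],d[0])),np.hypot(d[0],d[1]),s["eef_rot"],s["contact_force"],s["gripper_width"])
```

```text
62.800985918654725 0.06908553169578961 [-1.79960878e+02 -2.06550374e-03 -1.15832848e+02] [-0.49704936 -0.90082783  3.13012879] 0.01183279853458027
```

Call:
servo_tool(
  steps=[
    [1,0.02,-0.49,0,4],
    [1,0.02,-0.49,0,4],
    [1,0.02,-0.49,0,4],
    [1,0,0,0,0],
    [1,0,0,0,0],
  ],
)

```text
time_s: 7.55
tcp_pos: [0.5825, -0.1407, 0.0997]
eef_rot: [-180.0, 0.0, -127.7]
contact_force: [-0.4, -0.6, 3.8]
gripper_width: 0.0117
```

Run:
```python
from h import *
s=r.get_state(); d=s["tcp_pos"]-np.array([.539,-.1945,0]); print(np.degrees(np.arctan2(d[1],d[0])),np.hypot(d[0],d[1]),s["eef_rot"],s["contact_force"],s["gripper_width"])
im=r.capture("wrist"); t=r.capture("top")
o=np.zeros((420,800,3),np.uint8); o[:,:560]=im[:,:,::-1]; o[:320,565:800]=cv2.resize(t[165:245,318:377,::-1],(235,320),interpolation=cv2.INTER_CUBIC)
cv2.imwrite("pics/w3.png",o)
```

```text
51.08835335600796 0.06917626297518595 [-1.79977903e+02  5.69962679e-03 -1.27725149e+02] [-0.43796301 -0.55039584  3.83916837] 0.011682069280340443
```

View pics/w3.png

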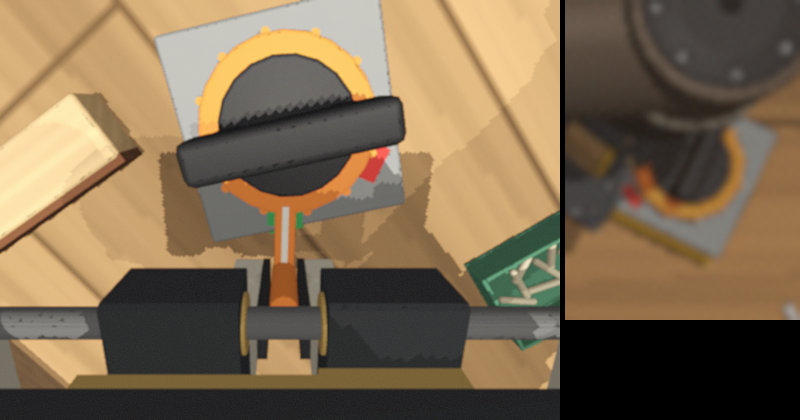

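The lever now stands centred over the green mark at (285,220), with green showing on both sides. I'll nudge it slightly further toward the stop, release and rise.

Call:
servo_tool(
  steps=[
    [1,0,-0.15,0,1.2],
    [1,0,0,0,0],
    [1,0,0,0,0],
  ],
)

```text
time_s: 8.02
tcp_pos: [0.5836, -0.1415, 0.0996]
eef_rot: [180.0, -0.0, -129.0]
contact_force: [-0.8, -0.1, 4.7]
gripper_width: 0.012
```

Call:
servo_tool(
  steps=[
    [3,0,0,0,0],
    [3,0,0,0,0],
    [3,0,0,0,0],
    [3,0,0,-1.5,0],
    [3,0,0,-3,0],
    [3,0,0,-4,0],
    [3,0,0,-4,0],
    [6,0,0,0,0],
  ],
)

```text
time_s: 9.02
tcp_pos: [0.5857, -0.1418, 0.2296]
eef_rot: [-179.6, 0.3, -129.0]
contact_force: [0.1, 0.1, -1.3]
gripper_width: 0.0358
```

Call:
servo_tool(
  steps=[
    [5,3.5,0.14,0,0],
    [5,3.5,0.14,0,0],
    [5,0,0,0,10.6],
    [5,0,0,0,10.6],
    [5,0,0,0,10.6],
    [5,0,0,0,10.6],
    [5,0,0,0,10.6],
    [5,0,0,0,10.6],
  ],
)

```text
time_s: 10.02
tcp_pos: [0.5372, -0.1941, 0.2248]
eef_rot: [180.0, -0.0, 167.0]
contact_force: [0.3, -0.5, 0.1]
gripper_width: 0.05
```

Call:
servo_tool(
  steps=[
    [5,0,0,0,10.6],
    [5,0,0,0,1.5],
    [5,0,0,0,0],
    [5,0,0,0,0],
  ],
)

```text
time_s: 10.52
tcp_pos: [0.5373, -0.1941, 0.2246]
eef_rot: [-180.0, -0.0, 155.4]
contact_force: [-0.4, 0.5, -0.6]
gripper_width: 0.0498
```

Run:
```python
from h import *
s=r.get_state(); im=r.capture("wrist"); t=r.capture("side")
print(s["tcp_pos"],s["eef_rot"],s["joints"],s["gripper_width"])
o=np.zeros((420,800,3),np.uint8); o[:,:560]=im[:,:,::-1]; o[:400,565:800]=cv2.resize(t[200:320,265:335,::-1],(235,400),interpolation=cv2.INTER_CUBIC)
cv2.imwrite("pics/w4.png",o)
C=cam("wrist",s)
print(proj(C,(.5395,-.1945,.154)))
```

```text
[ 0.53733891 -0.194125    0.2245994 ] [-1.79998975e+02 -1.11352432e-03  1.55369350e+02] [-2.47386190e-01  1.09150319e+01 -1.28571571e+01  5.17341730e-04
 -6.62292482e+01 -1.14383472e+02] 0.04981725779621046
[283.82589608 229.26840017]
```

View pics/w4.png

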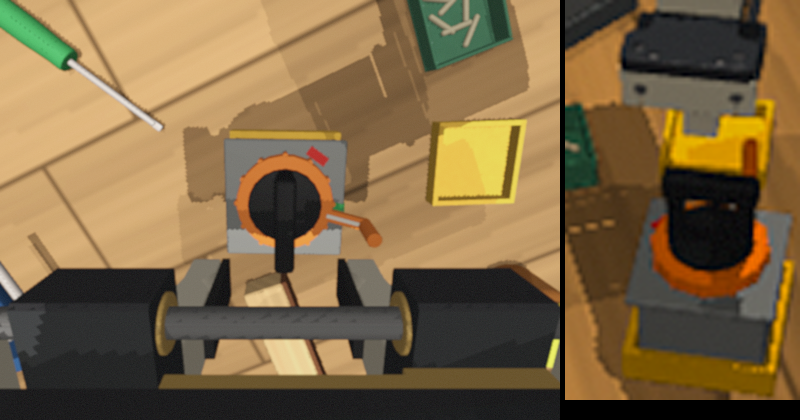

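The bar at column 285 runs vertically in the image, midway between the fingers, and the lever stands on the green mark at (338,208). I'll descend onto the handle.

Call:
servo_tool(
  steps=[
    [5,0,0,2.5,0],
    [5,0,0,2.5,0],
    [5,0,0,2.5,0],
    [5,0,0,1.6,0],
    [5,0,0,1.0,0],
    [5,0,0,0,0],
    [5,0,0,0,0],
  ],
)

```text
time_s: 11.5
tcp_pos: [0.538, -0.1942, 0.1244]
eef_rot: [180.0, 0.1, 155.3]
contact_force: [0.0, -0.3, -0.0]
gripper_width: 0.0497
```

Call:
servo_tool(
  steps=[
    [0.5,0,0,0,0],
    [0.5,0,0,0,0],
    [0.5,0,0,0,0],
    [0.5,0,0,0,0],
    [0.5,0,0,0,0],
    [0.5,0,0,0,0],
    [0.5,0,0,0,0],
    [0.5,0,0,0,0],
  ],
  squeeze=40,
)

```text
time_s: 12.5
tcp_pos: [0.5373, -0.1941, 0.1235]
eef_rot: [-180.0, -0.0, 155.2]
contact_force: [-0.0, 0.4, 0.1]
gripper_width: 0.0138
```

Gripped at 13.8 mm, which fits the 14 mm bar. I'll check the lever once more before lifting.

Run:
```python
from h import *
im=r.capture("wrist"); t=r.capture("side")
o=np.zeros((420,800,3),np.uint8); o[:,:560]=im[:,:,::-1]; o[:400,565:800]=cv2.resize(t[200:320,265:335,::-1],(235,400),interpolation=cv2.INTER_CUBIC)
cv2.imwrite("pics/w5.png",o)
```

```text
(no output)
```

View pics/w5.png

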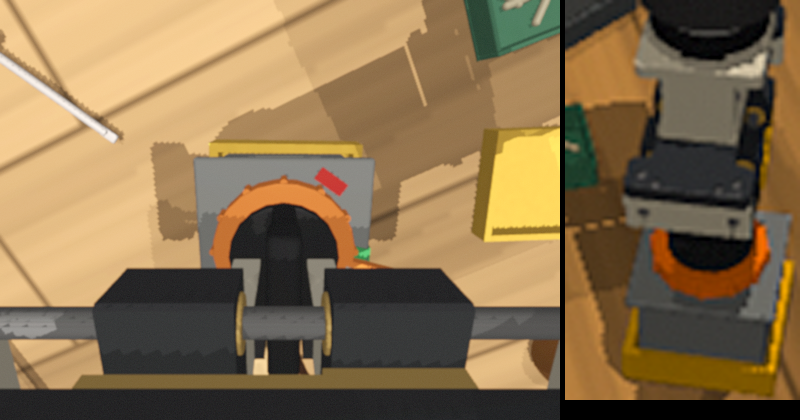

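The fingers straddle the bar and the lever at (370,264) is still at the green mark (363,253). Lifting now.

Call:
servo_tool(
  steps=[
    [0.5,0,0,-0.5,0],
    [0.5,0,0,-1,0],
    [0.5,0,0,-1.5,0],
    [0.5,0,0,-2,0],
    [0.5,0,0,-2,0],
    [0.5,0,0,-2,0],
    [0.5,0,0,-2,0],
    [0.5,0,0,-1.5,0],
  ],
)

```text
time_s: 13.6
tcp_pos: [0.5376, -0.1942, 0.2505]
eef_rot: [180.0, 0.1, 155.2]
contact_force: [-0.3, -0.3, -5.1]
gripper_width: 0.0142
```

Call:
servo_tool(
  steps=[
    [0.5,0,0,-1,0],
    [0.5,0,0,-0.5,0],
    [0.5,0,0,0,0],
    [0.5,0,0,0,0],
    [0.5,0,0,0,0],
    [0.5,0,0,0,0],
    [0.5,0,0,0,0],
    [0.5,0,0,0,0],
  ],
)

```text
time_s: 14.6
tcp_pos: [0.5374, -0.1941, 0.2635]
eef_rot: [-180.0, -0.0, 155.2]
contact_force: [0.3, -0.1, -4.6]
gripper_width: 0.0142
```

Run:
```python
from h import *
s=r.get_state(); print(s["tcp_pos"],s["eef_rot"],s["contact_force"],s["moment"],s["gripper_width"],s["qd"])
im=r.capture("wrist"); t=r.capture("side")
o=np.zeros((420,800,3),np.uint8); o[:,:560]=im[:,:,::-1]; o[:400,565:800]=cv2.resize(t[180:320,255:337,::-1],(235,400),interpolation=cv2.INTER_CUBIC)
cv2.imwrite("pics/w6.png",o)
```

```text
[ 0.53737321 -0.19413122  0.26352932] [-1.79996921e+02 -2.72365460e-03  1.55233580e+02] [ 0.32667715 -0.10199317 -4.64724383] [ 0.01604219 -0.18126536  0.02133448] 0.014178389242772175 [-0.0264178  -0.12085785 -0.05786077 -0.04903266 -0.00859244 -0.02643467]
```

View pics/w6.png

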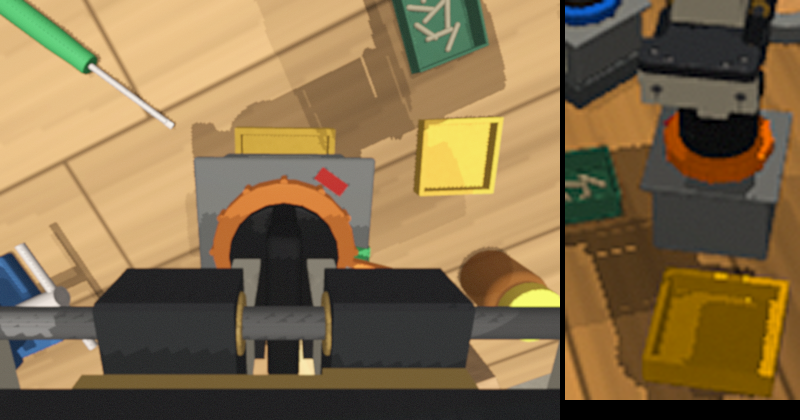

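The canister hangs clear above the empty yellow cradle. Its rim edge lies at the same wrist pixels as before the lift ((195,158)–(373,158)), so it has not tilted. The load is 4.6 N, about 0.47 kg, and the arm is still. Handing in.

Run:
```python
from plant import r
r.close_job(); s=r.get_state(); print(s["time_s"],s["tcp_pos"],s["gripper_width"])
```

```text
the job is handed in; nothing more can be done
the job is handed in; nothing more can be done
```

I turned the orange ring clockwise by its post until the lever stood over the green mark, with the canister still in its yellow cradle. Then I gripped the black handle with a 40 N squeeze and lifted the canister about 14 cm. I handed the job in while holding it there.

**Last checks, all just before hand-in:**
- **Lock:** the lever stood over the green mark. From the post's position I estimate the ring at about 1.2 rad, and I felt no hard stop. The ring angle itself can't be read directly.
- **Height:** the underside is about 0.146 m above the bench, worked out from the lift distance.
- **Level:** the rim sits at the same place in the wrist picture as before the lift, so there is no visible tilt.
- **Grip and load:** the opening is 14.2 mm on the 14 mm bar. The load is 4.6 N (about 0.47 kg, within the given range), and the arm is at rest.
- **Surroundings:** the side view shows the canister clear of its cradle. I saw no contact with anything else on the bench, though I did not measure those things again at the end.

None of the checks failed or disagreed. One early ring-centre fit was spoiled by shadow, so I used the rim corners instead, and these agreed between the top and wrist cameras. The state can't be read after hand-in, so there is no later confirmation.

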